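# Set out the shop-counter display

### The job

Set out the counter display: take the stack of goods apart and put the date carton on the long board, the flat tin on the shorter oblong board and the little spice pot on the round board, and lift the long-necked sauce bottle out of the packed crate and stand it on the square board. Each goes upright in the middle of its board, with the carton and the tin lying lengthways along theirs, and is set down, not dropped. Leave the honey jar standing where it is.

Things in the scene. Friction and masses are not known exactly. Their poses are not given: they have to be found in the camera images.
- carton_center (a point): Cardboard date carton, a closed box 120 x 60 x 40 mm (x, y, z); it lies on the counter at the bottom of the stack. Point: its centre, 20 mm above its underside; x along its 120 mm length. About 0.3 kg.
- tin_center (a point): Flat bare-metal oblong fish tin with rounded edges, 84 x 52 x 32 mm (x, y, z); at the start it lies on the carton, about lengthways with it. Point: its centre, 16 mm above its underside; x along its 84 mm length. About 0.2 kg.
- pot_center (a point): Little round spice pot of amber glass with a black lid, 42 mm in diameter, 44 mm tall; at the start it stands on top of the tin. Point: its centre, 22 mm above its underside. About 0.1 kg.
- bottle_center (a point): Green glass sauce bottle, 130 mm tall: body 54 mm in diameter up to 68 mm, then a sloping shoulder, a neck, and a straight black cap 27 mm in diameter from 92 to 130 mm above the underside, which is where to grip it. At the start it stands in the middle of the crate, eight jars packed around it on every side; the jars are 60 mm tall with 54 mm bodies, so only its shoulder and cap stand above them. Point: its centre, 65 mm above its underside. About 0.3 kg.
- crate: Grey open crate, 182 x 182 x 50 mm, walls 8 mm, fixed to the counter, holding three rows of three: the bottle in the middle and eight jars with metal lids, loose but tightly packed. Origin: centre of its underside; its inner floor is 8 mm above it.
- board_long_top (a point): Long oblong wooden display board, 150 x 88 mm (x, y), 15 mm thick, fixed flat on the counter: the carton's place. Point: centre of its flat top, 15 mm above the counter; x along its length.
- board_small_top (a point): Shorter oblong wooden display board, 112 x 72 mm (x, y), 15 mm thick, fixed: the tin's place. Point: centre of its flat top; x along its length.
- board_round_top (a point): Round wooden display board, 76 mm in diameter, 15 mm thick, fixed: the spice pot's place. Point: centre of its flat top.
- board_square_top (a point): Square wooden display board, 90 x 90 mm, 15 mm thick, fixed: the bottle's place. Point: centre of its flat top.
- honey_center (a point): Bystander: honey jar with a brass-coloured lid, 64 mm in diameter, 76 mm tall, standing loose on the counter. Point: its centre, 38 mm up. To be left alone.
Mind the look-alikes: they are no part of the job. Leave any purple or red look-alike of the part that bears pot_center alone.

How it is judged:
By the outcome, as a careful person would: the job done as asked, in the order asked, and still so for the second after the job is handed in, with the robot touching nothing.
It also fails if it takes over 128 s, if anything falls off the work surface, if the arm or the gripper's body presses on something with over 40 N, if the wrist force passes 120 N, or if a joint passes its speed limit or range.

### The arm

A 7-joint arm with a two-finger parallel gripper is mounted at the origin on the work surface. World frame = base frame: x ahead of the robot, y to its left, z up, the work surface at z = 0. Lengths are in mm, angles in rad, forces in N, time in s.
With the tool pointing down it reaches from about 400 to 900 mm from the base axis. Payload 5.5 kg.
Tool frame: the origin (TCP) lies midway between the tips of the shut fingers; the grasp point (between the pads) lies env.pinch_z behind it (env.pinch_z is the distance from the TCP to the grasp point, in mm); z points along the fingers, y is the line along which they close (so a half turn about z gives the same grasp; the last joint's range is limited). The gripper opens to 92 mm and grips with 3 to 60 N. Pads are 19 mm wide; open, the fingers measure 130 mm over their backs; the gripper's body (75 mm by 190 mm) begins 47 mm behind the grasp point.
Start: joints at [1.598, 0.501, -0.427, 1.55, 0.221, 1.138, -0.21], TCP at [151.888, -632.005, 226.729] pointing down, gripper open.
Joint ranges: [-2.88, 2.88], [-0.31, 2.03], [-1.54, 1.56], [0.2, 2.42], [-1.41, 4.55], [0.19, 2.02], [-2.57, 2.57]. Speed limits (rad/s): [2.57, 2.57, 3.14, 3.14, 3.14, 3.14, 3.14].

### API

Orientations are given as a unit quaternion [x, y, z, w].
In Python, from cell import env gives the robot as it stands.
- The arm moves only by the tool drive_tool, never from a script. Its argument "deltas" is a list of rows, each an object with "turn": the turn, a rotation vector about the world's x, y, z in rad, a list of three; "dp": the shift along the world's x, y, z in mm, a list of three; "gripper": the closure, from -1 (fully open) to 1 (shut), so that 0 is half open. A call has exactly 10 rows; each row shifts and turns the commanded pose from where the row before left it; what a row does not reach is not made up. A row lasts 1/8 s, in which the tool goes at most 62.5 mm and 10.7 degrees, less where a joint would pass 70% of its speed; a pose out of reach is approached as far as the arm can. A call with a gripper value outside its range is refused whole. The fingers move at their own pace and stop on an object; "grip_force" is the grip in N (left out, the last holds). Time passes only in rows, so rows that do not move let the fingers close, or fill a call up. It gives the time, the measured TCP pose, the force, the opening and the grip force at its end, in the units of the state.
- env.state(): the state, without advancing time (a new reading comes with each control period).
- env.snapshot(name): name is "side" or "top" or "wrist"; returns a dict with "img" (420x560x3 uint8, blue, green, red), "fx", "fy", "cx", "cy" (pixels), "T" (4x4, takes a point from camera to world coordinates). Camera axes: x right, y down, z forward; pixel columns grow to the right and rows downward; lengths in mm; the calibration is good to about 2 mm. The wrist camera is an equidistant fisheye: a pixel r from the principal point sees the ray r / f radians off the axis. A picture is of the moment at which its call begins. There is no depth.
- env.finish_job(): hands the job in; it is judged then, once.
The state is a dict: "time_s": time; "qpos": joint angles; "dq": joint speeds; "joint_efforts": joint torques, N m; "eef_pos": TCP position; "orientation": TCP orientation; "force": force on the tool from outside, world axes, zero at the start; "moment": the same for the moment, N m; "opening": finger opening in mm; "gripper_force": force on a finger pad.
Only numpy, scipy, OpenCV 4.12 (cv2) and the standard library are available. Lean on these libraries where they do the work, as an engineer would, in place of code of your own. Each camera call takes 0.05 s, during which the arm holds its last target. There are 200 camera calls.

## Working session

There is one attempt and no reset: what is moved stays moved. The work goes in short steps, Python scripts to look and compute and a tool call to move; the robot and the scene stay as the last step left them, time stands still between calls to the robot, and variables do not carry over. Pictures are saved under pics/ and viewed, at most 16 in all, crops included, and the job is handed in when it is done.

Besides the shell and the picture viewer there is one more tool, called after "Call:" by a JSON object that holds its "method" and its "body". drive_tool: Moves the arm, as the interface text tells. Its arguments: {"type":"object","properties":{"deltas":{"type":"array"},"grip_force":{"type":"number"}},"required":["deltas"]}

```bash
mkdir -p pics; ls; python3 - <<'E'
from cell import env
import cv2,json,numpy as np
print(env.state(), env.pinch_z)
for n in ("side","top"):
    s=env.snapshot(n); cv2.imwrite(f"pics/{n}0.png",s["img"]); print(n,s["fx"],s["fy"],s["cx"],s["cy"],np.round(s["T"],3).tolist())
    s.pop("img"); 
E
```

```text
pics
{'time_s': 0.0, 'qpos': array([ 1.59820669,  0.50182834, -0.42676255,  1.55147103,  0.22080101,
        1.13828084, -0.21033116]), 'dq': array([-1.20566034e-04,  1.56470178e-03, -1.12420392e-04, -1.65634181e-03,
       -3.19430976e-04,  1.64374347e-04, -3.31994559e-05]), 'joint_efforts': array([ 9.75021503e-04, -5.66590726e+01, -5.81628263e+00, -2.79119468e+01,
       -6.87473849e-02,  3.07598209e-02,  1.47052074e-04]), 'eef_pos': array([ 151.62275963, -631.34265299,  225.67930027]), 'orientation': array([ 9.93057802e-01,  1.17623415e-01, -8.96831134e-05, -9.62857952e-04]), 'force': array([-0.45616133,  1.13334531, -0.43636677]), 'moment': array([ 0.00955895,  0.03989327, -0.04837915]), 'gripper_force': 0.0, 'opening': 91.92604836117893} 18.8
side 424.3980940073895 424.3980940073895 283.3894542000599 201.27035835654613 [[-0.902, -0.305, 0.304, 236.811], [-0.431, 0.65, -0.626, 614.083], [-0.007, -0.696, -0.718, 855.626], [0.0, 0.0, 0.0, 1.0]]
top 395.62121045569427 395.62121045569427 283.3872853933138 210.76037109212766 [[0.009, -0.99, 0.142, 446.471], [-0.999, -0.013, -0.03, -23.358], [0.031, -0.142, -0.989, 894.487], [0.0, 0.0, 0.0, 1.0]]
```

View pics/top0.png

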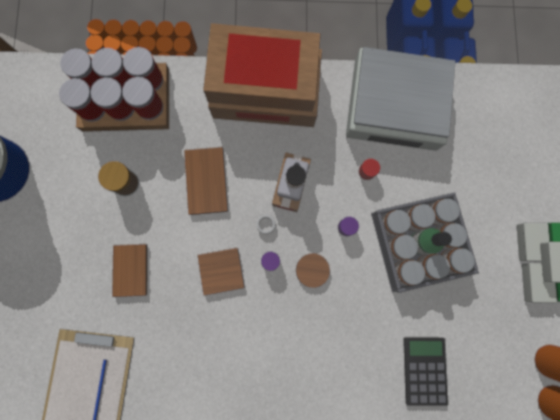

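View pics/side0.png

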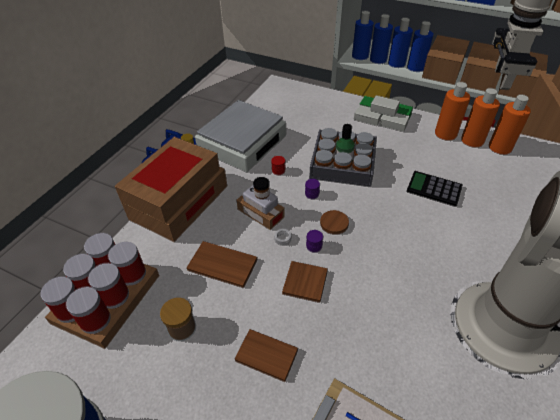

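Top view: the stack is at (292,182), with the pot's black lid at (296,175). The bottle cap is at (441,239), the honey jar at (117,178), and the boards are long (206,181), small (130,270), square (221,271) and round (313,270).
Pot candidates are the stack top (296,175), purple (348,226), purple (270,261) and red (370,169). The one on the stack has a black lid and amber body and stands on the tin, so it fits. I'll confirm that in an enlarged crop.

```bash
cat > h.py <<'E'
import numpy as np,cv2
from cell import env
def ray(s,u,v):
    x=np.array([(u-s["cx"])/s["fx"],(v-s["cy"])/s["fy"],1.0])
    if s.get("fish"):
        r=np.hypot(x[0],x[1]); x=np.array([*(x[:2]/max(r,1e-9)*np.sin(r)),np.cos(r)])
    T=np.array(s["T"]); d=T[:3,:3]@x; return T[:3,3],d/np.linalg.norm(d)
def atz(s,u,v,z):
    o,d=ray(s,u,v); return o+d*(z-o[2])/d[2]
def tri(*obs):
    A=np.zeros((3,3));b=np.zeros(3);R=[ray(*o) for o in obs]
    for o,d in R: P=np.eye(3)-np.outer(d,d);A+=P;b+=P@o
    p=np.linalg.solve(A,b); return p,[np.linalg.norm(np.cross(p-o,d)) for o,d in R]
def proj(s,P):
    T=np.array(s["T"]);c=T[:3,:3].T@(np.asarray(P,float)-T[:3,3])
    if s.get("fish"):
        r=np.hypot(c[0],c[1]);k=np.arctan2(r,c[2])/max(r,1e-9)
    else: k=1/c[2]
    return np.array([s["cx"]+s["fx"]*c[0]*k,s["cy"]+s["fy"]*c[1]*k])
def snap(n):
    s=env.snapshot(n); s["fish"]=n=="wrist"; return s
E
python3 - <<'E'
from h import *
t,s=snap("top"),snap("side")
import pickle;pickle.dump((t,s),open("s0.pkl","wb"))
def seg(S,u,v):
    hsv=cv2.cvtColor(S["img"],cv2.COLOR_BGR2HSV)
    m=cv2.inRange(hsv,(3,70,30),(18,255,200))
    m=cv2.morphologyEx(m,cv2.MORPH_OPEN,np.ones((3,3)))
    n,l,st,c=cv2.connectedComponentsWithStats(m); k=l[v,u]
    cs,_=cv2.findContours((l==k).astype(np.uint8),cv2.RETR_EXTERNAL,cv2.CHAIN_APPROX_NONE)
    return c[k],cv2.approxPolyDP(cv2.convexHull(max(cs,key=len)),5,True)[:,0],st[k][4],cv2.minAreaRect(cs[0])
for n,a,b in (("long",(206,181),(222,264)),("small",(130,270),(267,355)),("square",(221,271),(305,282)),("round",(313,270),(334,222))):
    A=seg(t,*a);B=seg(s,*b)
    print(n,np.round(tri((t,*A[0]),(s,*B[0]))[0],1),np.round(tri((t,*A[0]),(s,*B[0]))[1],1),"top@15",np.round(atz(t,*A[0],13),1),A[2],B[2])
    if n!="round":
      P=np.array([atz(t,*p,15)[:2] for p in A[1]]);print(" top corners",np.round(P).tolist(),"rect",[np.round(q,2) for q in cv2.minAreaRect(P.astype(np.float32))])
      P=np.array([atz(s,*p,15)[:2] for p in B[1]]);print(" side corners",np.round(P).tolist(),"rect",[np.round(q,2) for q in cv2.minAreaRect(P.astype(np.float32))])
def crop(S,u,v,w,k): return cv2.resize(S["img"][v-w:v+w,u-w:u+w],(400,300) if 0 else (300,300),interpolation=cv2.INTER_CUBIC)
im=np.vstack([np.hstack([crop(t,292,182,35,6),crop(t,430,240,50,6)]),np.hstack([crop(s,262,202,35,6),crop(s,345,155,50,6)])])
cv2.imwrite("pics/crop1.png",im)
E
```

```text
long [641.2 128.4   6.5] [0. 0.] top@15 [639.8 127.3  13. ] 2444 1953
 top corners [[716.0, 94.0], [573.0, 79.0], [565.0, 160.0], [707.0, 175.0]] rect [array([639.87, 127.02]), array([143.99,  82.27]), np.float64(6.03)]
 side corners [[718.0, 98.0], [572.0, 81.0], [560.0, 167.0], [705.0, 183.0]] rect [array([638.99, 132.3 ]), array([148.55,  86.86]), np.float64(6.62)]
small [437.9 286.8   8.5] [0.4 0.4] top@15 [437.6 285.1  13. ] 1665 1936
 top corners [[493.0, 253.0], [387.0, 247.0], [385.0, 315.0], [490.0, 320.0]] rect [array([438.51, 283.85]), array([105.98,  68.08]), np.float64(2.76)]
 side corners [[495.0, 257.0], [386.0, 250.0], [380.0, 320.0], [489.0, 327.0]] rect [array([437.51, 288.36]), array([110.18,  69.93]), np.float64(3.84)]
square [437.7  88.2   6.8] [0.7 0.7] top@15 [437.2  87.2  13. ] 1585 1316
 top corners [[486.0, 54.0], [404.0, 39.0], [390.0, 121.0], [472.0, 135.0]] rect [array([437.85,  86.83]), array([83.75, 82.96]), np.float64(9.67)]
 side corners [[490.0, 55.0], [405.0, 38.0], [386.0, 128.0], [471.0, 145.0]] rect [array([438. ,  91.7]), array([86.05, 92.57]), np.float64(11.75)]
round [ 441.8 -115.9    6.6] [0.8 0.8] top@15 [ 441.1 -115.4   13. ] 846 548
```

View pics/crop1.png

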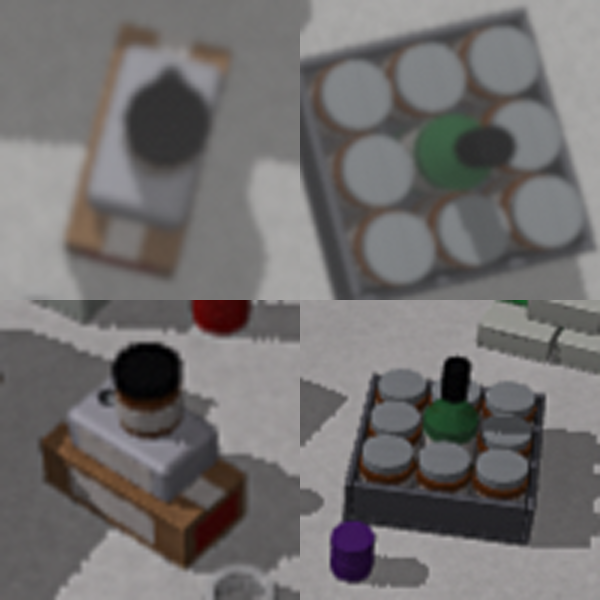

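Crop confirms it: the thing on the tin is the amber, black-lidded pot (lid at about (296,176) in top and (261,181) in side). The other candidates are plain purple and red pots standing on the counter. The bottle is in the middle of the crate.

```bash
python3 - <<'E'
from h import *
import pickle;t,s=pickle.load(open("s0.pkl","rb"))
T=lambda x,y,o,w:(o[0]-w+x*2*w/300,o[1]-w+y*2*w/300)
tp=lambda x,y:T(x,y,(292,182),35)
sd=lambda x,y:T(x,y-300,(262,202),35)
print("lid",tri((t,*tp(167,122)),(s,*sd(147,362))))
for n,a,b in (("carton near corner",(172,274),(186,563-1)),("c far",(68,245),None),):
    if b: print(n,tri((t,*tp(*a)),(s,*sd(*b))))
c=np.array([atz(t,*tp(*p),40)[:2] for p in ((66,243),(172,270),(230,50),(122,25))]);print("carton",c.round(),c.mean(0))
c=np.array([atz(t,*tp(*p),72)[:2] for p in ((88,198),(180,212),(220,58),(125,45))]);print("tin",c.round(),c.mean(0))
bt=lambda x,y:T(x,y,(430,240),50); bs=lambda x,y:T(x,y-300,(345,155),50)
print("cap top",tri((t,*bt(492+6-300,147)),(s,*bs(457-300,365))))
c=np.array([atz(t,*bt(x-300,y),50)[:2] for x,y in ((300,68),(525,10),(595,245),(355,305))]);print("crate",c.round(),c.mean(0))
E
```

```text
lid (array([631.25451841, -71.42151839, 115.22637439]), [np.float64(0.7925193729985702), np.float64(0.7925193729986733)])
carton near corner (array([598.74221159, -80.33959613, -63.34084444]), [np.float64(15.866902917823035), np.float64(15.86690291782279)])
carton [[ 584.  -25.]
 [ 571.  -79.]
 [ 687. -109.]
 [ 700.  -53.]] [635.47966754 -66.46084201]
tin [[ 602.  -35.]
 [ 595.  -81.]
 [ 674. -101.]
 [ 680.  -53.]] [637.67468494 -67.58981962]
cap top (array([ 505.4550224 , -364.49056636,  131.34006378]), [np.float64(1.2747413102253362), np.float64(1.274741310225446)])
crate [[ 566. -259.]
 [ 611. -426.]
 [ 441. -468.]
 [ 398. -294.]] [ 504.06893956 -361.73805256]
```

Call:
{"method": "drive_tool", "body": {"deltas": [{"turn": [0, 0, 0], "dp": [45, 55, 10], "gripper": -1}, {"turn": [0, 0, 0], "dp": [45, 55, 10], "gripper": -1}, {"turn": [0, 0, 0], "dp": [40, 55, 10], "gripper": -1}, {"turn": [0, 0, 0], "dp": [40, 55, 10], "gripper": -1}, {"turn": [0, 0, 0], "dp": [40, 55, 0], "gripper": -1}, {"turn": [0, 0, 0], "dp": [40, 55, 0], "gripper": -1}, {"turn": [0, 0, 0], "dp": [40, 55, 0], "gripper": -1}, {"turn": [0, 0, 0], "dp": [40, 55, 0], "gripper": -1}, {"turn": [0, 0, 0], "dp": [40, 50, 0], "gripper": -1}, {"turn": [0, 0, 0], "dp": [30, 50, 0], "gripper": -1}]}}

```text
time_s: 1.45
eef_pos: [520.3, -133.6, 262.5]
orientation: [0.993, 0.118, 0.0, 0.0]
force: [-0.3, -0.8, 1.0]
opening: 92.0
gripper_force: 0.0
```

Call:
{"method": "drive_tool", "body": {"deltas": [{"turn": [0, 0, -0.1], "dp": [20, 10, 0], "gripper": -1}, {"turn": [0, 0, -0.1], "dp": [20, 10, 0], "gripper": -1}, {"turn": [0, 0, -0.1], "dp": [15, 10, 0], "gripper": -1}, {"turn": [0, 0, -0.1], "dp": [15, 10, 0], "gripper": -1}, {"turn": [0, 0, -0.08], "dp": [10, 10, 0], "gripper": -1}, {"turn": [0, 0, 0], "dp": [10, 5, 0], "gripper": -1}, {"turn": [0, 0, 0], "dp": [0, 0, 0], "gripper": -1}, {"turn": [0, 0, 0], "dp": [0, 0, 0], "gripper": -1}, {"turn": [0, 0, 0], "dp": [0, 0, 0], "gripper": -1}, {"turn": [0, 0, 0], "dp": [0, 0, 0], "gripper": -1}]}}

```text
time_s: 2.7
eef_pos: [608.9, -80.7, 262.4]
orientation: [0.993, -0.122, 0.0, 0.0]
force: [-0.8, -0.2, 0.1]
opening: 91.9
gripper_force: 0.0
```

```bash
python3 - <<'E'
from h import *
import pickle
w=snap("wrist");pickle.dump(w,open("w1.pkl","wb"));cv2.imwrite("pics/w1.png",w["img"])
print(w["fx"],w["cx"],w["cy"],np.round(w["T"],3).tolist())
print(env.state()["eef_pos"],env.state()["qpos"].round(2))
for P in ((631,-71,115),(437,88,15),(640,128,15),(441,-116,15),(437,287,15),(505,-364,135)): print(P,proj(w,P).round())
E
```

```text
325.19226210127806 278.5162208871701 211.17937197864075 [[-0.243, -0.927, -0.284, 685.799], [-0.97, 0.232, 0.073, -100.028], [-0.002, 0.294, -0.956, 420.157], [0.0, 0.0, 0.0, 1.0]]
[608.92411499 -80.59563829 262.45416135] [ 0.56  0.44 -0.64  1.6   0.28  1.19 -1.95]
(631, -71, 115) [263. 178.]
(437, 88, 15) [199. 313.]
(640, 128, 15) [127. 194.]
(441, -116, 15) [331. 284.]
(437, 287, 15) [ 99. 326.]
(505, -364, 135) [531. 230.]
```

View pics/w1.png

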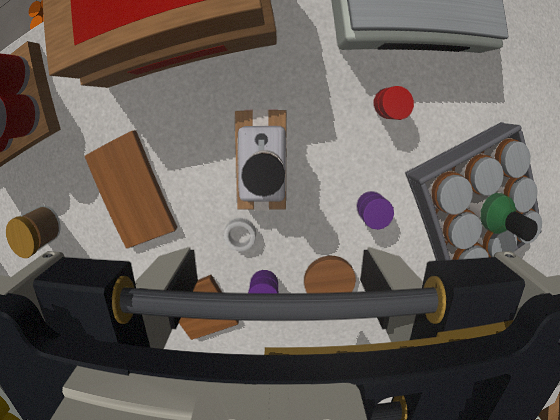

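Wrist view: the lid is at (263,175), the tin spans about (238-287, 126-200), and the carton strips show down to (261,209). The clear ring at (240,234) and the purple pots stay clear of the path. I'll refine the numbers from this view.

```bash
python3 - <<'E'
from h import *
import pickle
w=pickle.load(open("w1.pkl","rb"));t,s=pickle.load(open("s0.pkl","rb"))
g=cv2.cvtColor(w["img"],cv2.COLOR_BGR2GRAY);hsv=cv2.cvtColor(w["img"],cv2.COLOR_BGR2HSV)
m=(g<60).astype(np.uint8);m=cv2.morphologyEx(m,cv2.MORPH_OPEN,np.ones((9,9)));n,l=cv2.connectedComponents(m);k=l[175,263]
cs,_=cv2.findContours((l==k).astype(np.uint8),0,1);P=np.array([atz(w,*p[0],116)[:2] for p in cs[0]]);print("lid",cv2.minEnclosingCircle(P.astype(np.float32)), len(P))
m=cv2.inRange(hsv,(3,60,30),(20,255,220)); m[225:]=0
def rect(pts,z):
    P=np.array([atz(w,*p,z)[:2] for p in pts]).astype(np.float32); return [np.round(q,2) for q in cv2.minAreaRect(P)]
# carton
mm=m.copy(); mm[:105]=0;mm[:,:225]=0;mm[:,300:]=0
print("carton",rect(np.argwhere(mm)[:,::-1],40), np.argwhere(mm).min(0),np.argwhere(mm).max(0))
mm=cv2.morphologyEx(cv2.inRange(hsv,(3,60,30),(20,255,220)),cv2.MORPH_OPEN,np.ones((3,3)))
for nm,u,v in(("long",130,194),("round",331,275)):
    n,l=cv2.connectedComponents(mm); pts=np.argwhere(l==l[v,u])[:,::-1]; print(nm,rect(pts,15),pts.min(0),pts.max(0))
print("tin",rect([(238,126),(284,126),(287,200),(238,200)],72))
cv2.imwrite("pics/c2.png",cv2.resize(w["img"][95:225,200:330],(780,600)[:1]*2,interpolation=cv2.INTER_CUBIC)[:600])
E
```

```text
lid ((634.3954467773438, -71.55550384521484), 20.574941635131836) 119
carton [array([639.18, -65.35]), array([ 58.85, 118.32]), np.float64(76.16)] [110 235] [208 285]
long [array([643.15, 124.68]), array([149.26,  92.84]), np.float64(6.03)] [ 85 131] [176 247]
round [array([ 455.76, -117.46]), array([74.86, 59.83]), np.float64(76.25)] [304 256] [355 293]
tin [array([638.83, -69.33]), array([54.57, 81.83]), np.float64(75.9)]
```

Call:
{"method": "drive_tool", "body": {"deltas": [{"turn": [0, 0, 0], "dp": [13, 5, -10], "gripper": -1}, {"turn": [0, 0, 0], "dp": [12, 4, -20], "gripper": -1}, {"turn": [0, 0, 0], "dp": [0, 0, -30], "gripper": -1}, {"turn": [0, 0, 0], "dp": [0, 0, -30], "gripper": -1}, {"turn": [0, 0, 0], "dp": [0, 0, -30], "gripper": -1}, {"turn": [0, 0, 0], "dp": [0, 0, -25], "gripper": -1}, {"turn": [0, 0, 0], "dp": [0, 0, -20], "gripper": -1}, {"turn": [0, 0, 0], "dp": [0, 0, -11], "gripper": -1}, {"turn": [0, 0, 0], "dp": [0, 0, -8], "gripper": -1}, {"turn": [0, 0, 0], "dp": [0, 0, 0], "gripper": -1}], "grip_force": 12}}

```text
time_s: 4.0
eef_pos: [634.2, -71.2, 78.2]
orientation: [0.993, -0.122, -0.0, -0.0]
force: [-0.3, -0.7, -0.2]
opening: 91.9
gripper_force: 0.0
```

```bash
python3 - <<'E'
from h import *
w=snap("wrist");cv2.imwrite("pics/w2.png",w["img"]);print(env.state()["eef_pos"],env.state()["force"])
E
```

```text
[634.51256708 -71.17625733  78.76843196] [-0.71563566  0.07183206  1.12629598]
```

View pics/w2.png

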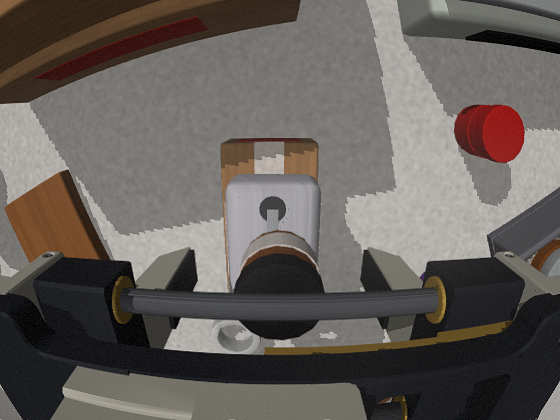

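The pot is between the fingers, centred at about (277,300).

Call:
{"method": "drive_tool", "body": {"deltas": [{"turn": [0, 0, 0], "dp": [0, 0, 0], "gripper": 1}, {"turn": [0, 0, 0], "dp": [0, 0, 0], "gripper": 1}, {"turn": [0, 0, 0], "dp": [0, 0, 0], "gripper": 1}, {"turn": [0, 0, 0], "dp": [0, 0, 0], "gripper": 1}, {"turn": [0, 0, 0], "dp": [0, 0, 0], "gripper": 1}, {"turn": [0, 0, 0], "dp": [0, 0, 0], "gripper": 1}, {"turn": [0, 0, 0], "dp": [0, 0, 0], "gripper": 1}, {"turn": [0, 0, 0], "dp": [0, 0, 0], "gripper": 1}, {"turn": [0, 0, 0], "dp": [0, 0, 5], "gripper": 1}, {"turn": [0, 0, 0], "dp": [0, 0, 10], "gripper": 1}], "grip_force": 15}}

```text
time_s: 5.3
eef_pos: [633.6, -71.1, 93.3]
orientation: [0.993, -0.122, -0.001, -0.0]
force: [-0.3, -0.7, -0.7]
opening: 41.5
gripper_force: 15.0
```

Call:
{"method": "drive_tool", "body": {"deltas": [{"turn": [0, 0, 0], "dp": [0, 0, 30], "gripper": 1}, {"turn": [0, 0, 0], "dp": [-10, -5, 30], "gripper": 1}, {"turn": [0, 0, 0], "dp": [-30, -10, 10], "gripper": 1}, {"turn": [0, 0, 0], "dp": [-40, -10, 0], "gripper": 1}, {"turn": [0, 0, 0], "dp": [-40, -10, 0], "gripper": 1}, {"turn": [0, 0, 0], "dp": [-40, -5, 0], "gripper": 1}, {"turn": [0, 0, 0], "dp": [-20, -5, 0], "gripper": 1}, {"turn": [0, 0, 0], "dp": [-12, 0, 0], "gripper": 1}, {"turn": [0, 0, 0], "dp": [0, 0, 0], "gripper": 1}, {"turn": [0, 0, 0], "dp": [0, 0, 0], "gripper": 1}]}}

```text
time_s: 6.55
eef_pos: [443.4, -115.9, 163.8]
orientation: [0.993, -0.121, 0.001, -0.0]
force: [-0.5, -0.7, -0.8]
opening: 41.6
gripper_force: 15.0
```

```bash
python3 - <<'E'
from h import *
import pickle
w=snap("wrist");t=snap("top");s=snap("side");pickle.dump((w,t,s),open("s3.pkl","wb"))
im=np.hstack([w["img"],cv2.resize(t["img"][200:330,180:400],None,fx=1,fy=1)]) if 0 else None
a=w["img"]; b=cv2.resize(t["img"][150:300,250:400],(420,420),interpolation=cv2.INTER_CUBIC)[:, :240]
cv2.imwrite("pics/w3.png",np.hstack([a,b]));print(env.state()["eef_pos"])
for P in((441,-116,15),(441+38,-116,15),(441,-78,15),(640,-66,40)):print(proj(w,P).round())
E
```

```text
[ 442.95840148 -115.79533974  163.36409674]
[280. 199.]
[270. 162.]
[242. 208.]
[171.  11.]
```

View pics/w3.png

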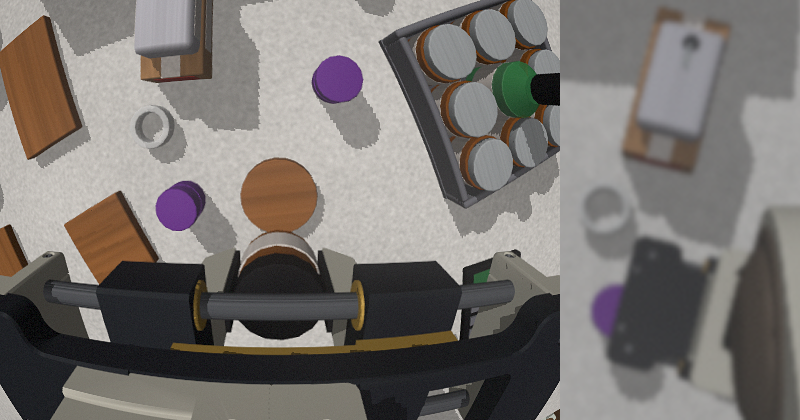

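The round board centre is at about (279,195), the tin at (172,25), and the purple pots are clear of the gripper.

```bash
cat >> h.py <<'E'
def wood(S,u,v,z=15,show=1):
    hsv=cv2.cvtColor(S["img"],cv2.COLOR_BGR2HSV)
    m=cv2.morphologyEx(cv2.inRange(hsv,(3,60,30),(20,255,220)),cv2.MORPH_OPEN,np.ones((3,3)))
    n,l=cv2.connectedComponents(m); c=np.argwhere(l==l[v,u])[:,::-1]
    cs,_=cv2.findContours((l==l[v,u]).astype(np.uint8),0,1);c=max(cs,key=len)[:,0]
    return c,np.array([atz(S,*p,z)[:2] for p in c]).astype(np.float32)
E
python3 - <<'E'
from h import *
import pickle
w,t,s=pickle.load(open("s3.pkl","rb"))
c,P=wood(w,279,195); print("round",cv2.minEnclosingCircle(P),cv2.fitEllipse(P),c.min(0),c.max(0))
e=cv2.fitEllipse(c)[0]; T0,_=pickle.load(open("s0.pkl","rb")); c0,P0=wood(T0,313,270); e0=cv2.fitEllipse(c0)[0]
print("tri w+top",tri((w,*e),(T0,*e0)),"top",cv2.minEnclosingCircle(P0))
c,P=wood(w,40,90);print("long",cv2.minAreaRect(P),c.min(0))
E
```

```text
round ((443.5255432128906, -115.12249755859375), 38.66362762451172) ((443.9966735839844, -115.42623138427734), (73.78630065917969, 75.15545654296875), 80.96135711669922) [241 158] [316 232]
tri w+top (array([ 441.46270006, -115.61499752,    2.4611224 ]), [np.float64(0.8830595642724977), np.float64(0.8830595642725267)]) top ((441.0900573730469, -115.10108947753906), 36.58937454223633)
long ((641.2962646484375, 122.8975601196289), (152.2605743408203, 95.52079772949219), 5.9362077713012695) [ 0 16]
```

Call:
{"method": "drive_tool", "body": {"deltas": [{"turn": [0, 0, 0], "dp": [0, 0, -20], "gripper": 1}, {"turn": [0, 0, 0], "dp": [0, 0, -30], "gripper": 1}, {"turn": [0, 0, 0], "dp": [0, 0, -30], "gripper": 1}, {"turn": [0, 0, 0], "dp": [0, 0, -25], "gripper": 1}, {"turn": [0, 0, 0], "dp": [0, 0, -15], "gripper": 1}, {"turn": [0, 0, 0], "dp": [0, 0, -10], "gripper": 1}, {"turn": [0, 0, 0], "dp": [0, 0, -5], "gripper": 1}, {"turn": [0, 0, 0], "dp": [0, 0, -3], "gripper": 1}, {"turn": [0, 0, 0], "dp": [0, 0, -2], "gripper": 1}, {"turn": [0, 0, 0], "dp": [0, 0, 0], "gripper": 1}]}}

```text
time_s: 7.95
eef_pos: [442.3, -116.3, 23.6]
orientation: [0.993, -0.122, 0.0, 0.0]
force: [-0.4, -0.4, -0.6]
opening: 41.8
gripper_force: 15.0
```

Call:
{"method": "drive_tool", "body": {"deltas": [{"turn": [0, 0, 0], "dp": [1, 0.5, -1], "gripper": 1}, {"turn": [0, 0, 0], "dp": [0, 0, -0.5], "gripper": 1}, {"turn": [0, 0, 0], "dp": [0, 0, -0.5], "gripper": 1}, {"turn": [0, 0, 0], "dp": [0, 0, 0], "gripper": 1}, {"turn": [0, 0, 0], "dp": [0, 0, 0], "gripper": 1}, {"turn": [0, 0, 0], "dp": [0, 0, 0], "gripper": 1}, {"turn": [0, 0, 0], "dp": [0, 0, 0], "gripper": 1}, {"turn": [0, 0, 0], "dp": [0, 0, 0], "gripper": 1}, {"turn": [0, 0, 0], "dp": [0, 0, 0], "gripper": 1}, {"turn": [0, 0, 0], "dp": [0, 0, 0], "gripper": 1}]}}

```text
time_s: 9.2
eef_pos: [443.1, -115.7, 21.3]
orientation: [0.993, -0.122, 0.0, 0.0]
force: [-1.0, 0.4, -1.2]
opening: 41.7
gripper_force: 15.0
```

Still no clear contact force, so I'll go down in small steps.

Call:
{"method": "drive_tool", "body": {"deltas": [{"turn": [0, 0, 0], "dp": [0, 0, -0.5], "gripper": 1}, {"turn": [0, 0, 0], "dp": [0, 0, -0.5], "gripper": 1}, {"turn": [0, 0, 0], "dp": [0, 0, 0], "gripper": 1}, {"turn": [0, 0, 0], "dp": [0, 0, 0], "gripper": 1}, {"turn": [0, 0, 0], "dp": [0, 0, 0], "gripper": 1}, {"turn": [0, 0, 0], "dp": [0, 0, 0], "gripper": 1}, {"turn": [0, 0, 0], "dp": [0, 0, 0], "gripper": 1}, {"turn": [0, 0, 0], "dp": [0, 0, 0], "gripper": 1}, {"turn": [0, 0, 0], "dp": [0, 0, 0], "gripper": 1}, {"turn": [0, 0, 0], "dp": [0, 0, 0], "gripper": 1}]}}

```text
time_s: 10.45
eef_pos: [443.2, -115.8, 21.1]
orientation: [0.993, -0.122, 0.0, 0.0]
force: [-3.0, 0.8, 11.2]
opening: 41.4
gripper_force: 15.0
```

Contact at 11 N. Release and lift away.

Call:
{"method": "drive_tool", "body": {"deltas": [{"turn": [0, 0, 0], "dp": [0, 0, 0.5], "gripper": 0.05}, {"turn": [0, 0, 0], "dp": [0, 0, 0], "gripper": -0.1}, {"turn": [0, 0, 0], "dp": [0, 0, 0], "gripper": -0.2}, {"turn": [0, 0, 0], "dp": [0, 0, 0], "gripper": -0.3}, {"turn": [0, 0, 0], "dp": [0, 0, 0], "gripper": -0.3}, {"turn": [0, 0, 0], "dp": [0, 0, 10], "gripper": -0.3}, {"turn": [0, 0, 0], "dp": [0, 0, 25], "gripper": -0.3}, {"turn": [0, 0, 0], "dp": [0, 0, 40], "gripper": -0.3}, {"turn": [0, 0, 0], "dp": [20, 5, 40], "gripper": -1}, {"turn": [0, 0, 0], "dp": [40, 10, 30], "gripper": -1}]}}

```text
time_s: 11.7
eef_pos: [502.9, -101.5, 168.2]
orientation: [0.992, -0.123, 0.0, 0.001]
force: [1.6, -0.4, -0.8]
opening: 75.3
gripper_force: 0.0
```

Call:
{"method": "drive_tool", "body": {"deltas": [{"turn": [0, 0, 0], "dp": [40, 10, 0], "gripper": -1}, {"turn": [0, 0, 0], "dp": [40, 10, 0], "gripper": -1}, {"turn": [0, 0, 0], "dp": [30, 10, 0], "gripper": -1}, {"turn": [0, 0, 0], "dp": [0, 0, 0], "gripper": -1}, {"turn": [0, 0, 0], "dp": [0, 0, 0], "gripper": -1}, {"turn": [0, 0, 0], "dp": [0, 0, 0], "gripper": -1}, {"turn": [0, 0, 0], "dp": [0, 0, 0], "gripper": -1}, {"turn": [0, 0, 0], "dp": [0, 0, 0], "gripper": -1}, {"turn": [0, 0, 0], "dp": [0, 0, 0], "gripper": -1}, {"turn": [0, 0, 0], "dp": [0, 0, 0], "gripper": -1}]}}

```text
time_s: 12.95
eef_pos: [613.1, -70.7, 165.9]
orientation: [0.993, -0.122, 0.0, 0.0]
force: [0.6, -0.2, 0.1]
opening: 91.8
gripper_force: 0.0
```

```bash
python3 - <<'E'
from h import *
import pickle
w,t=snap("wrist"),snap("top");pickle.dump((w,t),open("s4.pkl","wb"))
b=cv2.resize(t["img"][230:310,275:355],(240,240),interpolation=cv2.INTER_CUBIC);b=np.vstack([b,np.zeros((180,240,3),np.uint8)])
cv2.imwrite("pics/w4.png",np.hstack([w["img"],b]));print(env.state()["eef_pos"])
for P in((443.5,-115.5,59),(639,-69,72),(639,-66,40)):print(proj(w,P).round(),proj(t,P).round())
E
```

```text
[613.08954705 -70.64408057 165.83109866]
[358. 346.] [315. 269.]
[269. 184.] [293. 176.]
[267. 177.] [291. 179.]
```

View pics/w4.png

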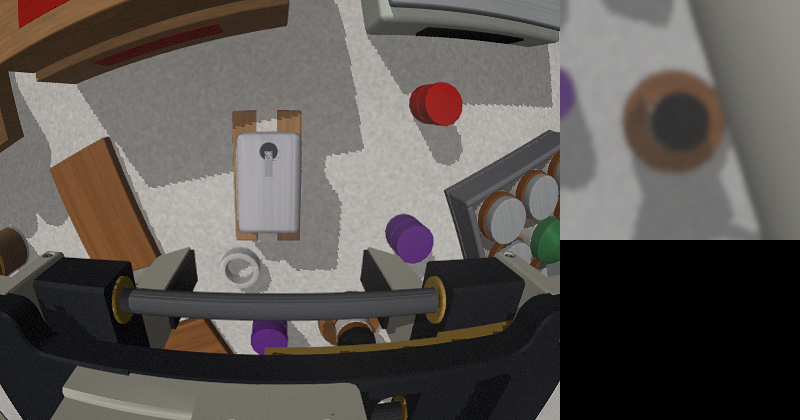

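The pot stands centred on the round board (lid at top-view (315,270), as predicted for a centred pot). The tin is at (268,183) in the wrist view and square with the tool. Next I go down to grip the tin.

Call:
{"method": "drive_tool", "body": {"deltas": [{"turn": [0, 0, 0], "dp": [13, 1, -10], "gripper": -1}, {"turn": [0, 0, 0], "dp": [13, 0.5, -20], "gripper": -1}, {"turn": [0, 0, 0], "dp": [0, 0, -30], "gripper": -1}, {"turn": [0, 0, 0], "dp": [0, 0, -25], "gripper": -1}, {"turn": [0, 0, 0], "dp": [0, 0, -15], "gripper": -1}, {"turn": [0, 0, 0], "dp": [0, 0, -12], "gripper": -1}, {"turn": [0, 0, 0], "dp": [0, 0, -6], "gripper": -1}, {"turn": [0, 0, 0], "dp": [0, 0, -4], "gripper": -1}, {"turn": [0, 0, 0], "dp": [0, 0, 0], "gripper": -1}, {"turn": [0, 0, 0], "dp": [0, 0, 0], "gripper": -1}], "grip_force": 15}}

```text
time_s: 14.3
eef_pos: [639.5, -69.3, 44.5]
orientation: [0.993, -0.122, 0.001, 0.0]
force: [0.0, 0.0, -1.0]
opening: 91.6
gripper_force: 0.0
```

Call:
{"method": "drive_tool", "body": {"deltas": [{"turn": [0, 0, 0], "dp": [0, 0, 0], "gripper": 1}, {"turn": [0, 0, 0], "dp": [0, 0, 0], "gripper": 1}, {"turn": [0, 0, 0], "dp": [0, 0, 0], "gripper": 1}, {"turn": [0, 0, 0], "dp": [0, 0, 0], "gripper": 1}, {"turn": [0, 0, 0], "dp": [0, 0, 0], "gripper": 1}, {"turn": [0, 0, 0], "dp": [0, 0, 0], "gripper": 1}, {"turn": [0, 0, 0], "dp": [0, 0, 0], "gripper": 1}, {"turn": [0, 0, 0], "dp": [0, 0, 0], "gripper": 1}, {"turn": [0, 0, 0], "dp": [0, 0, 0], "gripper": 1}, {"turn": [0, 0, 0], "dp": [0, 0, 0], "gripper": 1}], "grip_force": 25}}

```text
time_s: 15.55
eef_pos: [639.1, -69.1, 43.8]
orientation: [0.993, -0.122, 0.0, -0.0]
force: [0.0, 0.3, -0.2]
opening: 51.9
gripper_force: 25.0
```

Call:
{"method": "drive_tool", "body": {"deltas": [{"turn": [0, 0, 0], "dp": [0, 0, 5], "gripper": 1}, {"turn": [0, 0, 0], "dp": [0, 0, 15], "gripper": 1}, {"turn": [0, 0, 0], "dp": [0, 0, 30], "gripper": 1}, {"turn": [0, 0, 0], "dp": [0, 0, 40], "gripper": 1}, {"turn": [0, 0, 0.05], "dp": [-15, 20, 30], "gripper": 1}, {"turn": [0, 0, 0.05], "dp": [-20, 35, 0], "gripper": 1}, {"turn": [0, 0, 0.05], "dp": [-20, 40, 0], "gripper": 1}, {"turn": [0, 0, 0.05], "dp": [-20, 40, 0], "gripper": 1}, {"turn": [0, 0, 0.05], "dp": [-20, 40, 0], "gripper": 1}, {"turn": [0, 0, 0.052], "dp": [-20, 40, 0], "gripper": 1}], "grip_force": 35}}

```text
time_s: 16.8
eef_pos: [523.6, 147.0, 165.0]
orientation: [1.0, 0.03, 0.001, 0.0]
force: [0.4, 0.2, -2.6]
opening: 52.0
gripper_force: 35.0
```

Call:
{"method": "drive_tool", "body": {"deltas": [{"turn": [0, 0, 0], "dp": [-20, 40, 0], "gripper": 1}, {"turn": [0, 0, 0], "dp": [-20, 40, 0], "gripper": 1}, {"turn": [0, 0, 0], "dp": [-20, 35, 0], "gripper": 1}, {"turn": [0, 0, 0], "dp": [-14, 15, 0], "gripper": 1}, {"turn": [0, 0, 0], "dp": [-10, 10, 0], "gripper": 1}, {"turn": [0, 0, 0], "dp": [0, 0, 0], "gripper": 1}, {"turn": [0, 0, 0], "dp": [0, 0, 0], "gripper": 1}, {"turn": [0, 0, 0], "dp": [0, 0, 0], "gripper": 1}, {"turn": [0, 0, 0], "dp": [0, 0, 0], "gripper": 1}, {"turn": [0, 0, 0], "dp": [0, 0, 0], "gripper": 1}]}}

```text
time_s: 18.05
eef_pos: [440.3, 285.5, 163.7]
orientation: [1.0, 0.029, -0.0, 0.0]
force: [-1.0, 0.9, -2.7]
opening: 51.9
gripper_force: 35.0
```

```bash
python3 - <<'E'
from h import *
import pickle
w,t=snap("wrist"),snap("top");pickle.dump((w,t),open("s5.pkl","wb"))
cv2.imwrite("pics/w5.png",w["img"]);print(env.state()["eef_pos"],env.state()["orientation"])
for P in((439,286,15),(439+56,286+3,15)):
    u=proj(w,P);print(u.round())
u=proj(w,(460,287,15)).astype(int)
c,P=wood(w,*u);print(cv2.minAreaRect(P),c.min(0),c.max(0))
u=proj(w,(437,88,15)).astype(int);print("sq",u)
E
```

```text
[440.15329131 285.68084949 163.78089278] [ 9.99585796e-01  2.87790449e-02 -5.61077936e-05  1.17003173e-05]
[278. 198.]
[279. 140.]
((469.8319091796875, 287.0954284667969), (53.59035110473633, 71.03279876708984), 3.257936477661133) [242 139] [316 194]
sq [458 211]
```

View pics/w5.png

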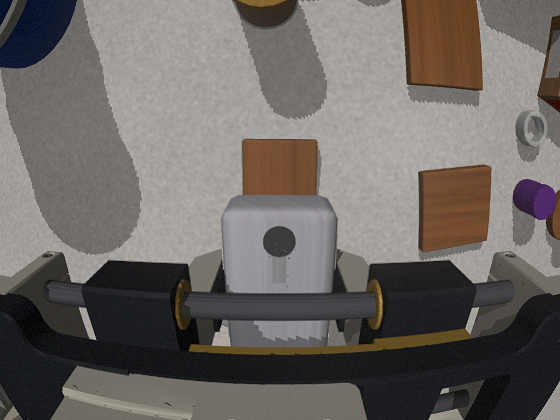

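The small board's free end is centred at about (279,140) and the tin is aligned over it. The board works out at (440.5, 285.5) with yaw 3.3°, which is where the tool is, so I go down.

Call:
{"method": "drive_tool", "body": {"deltas": [{"turn": [0, 0, 0], "dp": [0, 0, -20], "gripper": 1}, {"turn": [0, 0, 0], "dp": [0, 0, -30], "gripper": 1}, {"turn": [0, 0, 0], "dp": [0, 0, -30], "gripper": 1}, {"turn": [0, 0, 0], "dp": [0, 0, -25], "gripper": 1}, {"turn": [0, 0, 0], "dp": [0, 0, -15], "gripper": 1}, {"turn": [0, 0, 0], "dp": [0, 0, -10], "gripper": 1}, {"turn": [0, 0, 0], "dp": [0, 0, -8], "gripper": 1}, {"turn": [0, 0, 0], "dp": [0, 0, -5], "gripper": 1}, {"turn": [0, 0, 0], "dp": [0, 0, 0], "gripper": 1}, {"turn": [0, 0, 0], "dp": [0, 0, 0], "gripper": 1}]}}

```text
time_s: 19.4
eef_pos: [440.4, 286.0, 21.2]
orientation: [1.0, 0.029, 0.0, -0.0]
force: [-0.3, -0.2, -1.5]
opening: 51.9
gripper_force: 35.0
```

Call:
{"method": "drive_tool", "body": {"deltas": [{"turn": [0, 0, 0], "dp": [0, 0, -0.5], "gripper": 1}, {"turn": [0, 0, 0], "dp": [0, 0, -0.5], "gripper": 1}, {"turn": [0, 0, 0], "dp": [0, 0, -0.5], "gripper": 1}, {"turn": [0, 0, 0], "dp": [0, 0, 0], "gripper": 1}, {"turn": [0, 0, 0], "dp": [0, 0, 0], "gripper": 1}, {"turn": [0, 0, 0], "dp": [0, 0, 0], "gripper": 1}, {"turn": [0, 0, 0], "dp": [0, 0, 0], "gripper": 1}, {"turn": [0, 0, 0], "dp": [0, 0, 0], "gripper": 1}, {"turn": [0, 0, 0], "dp": [0, 0, 0], "gripper": 1}, {"turn": [0, 0, 0], "dp": [0, 0, 0], "gripper": 1}]}}

```text
time_s: 20.65
eef_pos: [440.1, 285.8, 19.3]
orientation: [1.0, 0.029, -0.0, 0.0]
force: [-0.5, -0.1, -2.7]
opening: 51.6
gripper_force: 35.0
```

Call:
{"method": "drive_tool", "body": {"deltas": [{"turn": [0, 0, 0], "dp": [0, 0, -0.5], "gripper": 1}, {"turn": [0, 0, 0], "dp": [0, 0, -0.5], "gripper": 1}, {"turn": [0, 0, 0], "dp": [0, 0, 0], "gripper": 1}, {"turn": [0, 0, 0], "dp": [0, 0, 0], "gripper": 1}, {"turn": [0, 0, 0], "dp": [0, 0, 0], "gripper": 1}, {"turn": [0, 0, 0], "dp": [0, 0, 0], "gripper": 1}, {"turn": [0, 0, 0], "dp": [0, 0, 0], "gripper": 1}, {"turn": [0, 0, 0], "dp": [0, 0, 0], "gripper": 1}, {"turn": [0, 0, 0], "dp": [0, 0, 0], "gripper": 1}, {"turn": [0, 0, 0], "dp": [0, 0, 0], "gripper": 1}]}}

```text
time_s: 21.9
eef_pos: [440.1, 285.8, 18.8]
orientation: [1.0, 0.029, 0.0, 0.0]
force: [-2.0, -2.1, 5.3]
opening: 52.1
gripper_force: 35.0
```

Contact at 5 N. Release and go back to the carton.

Call:
{"method": "drive_tool", "body": {"deltas": [{"turn": [0, 0, 0], "dp": [0, 0, 0], "gripper": -0.2}, {"turn": [0, 0, 0], "dp": [0, 0, 0], "gripper": -0.4}, {"turn": [0, 0, 0], "dp": [0, 0, 0], "gripper": -0.6}, {"turn": [0, 0, 0], "dp": [0, 0, 0], "gripper": -0.6}, {"turn": [0, 0, 0], "dp": [0, 0, 0], "gripper": -0.6}, {"turn": [0, 0, 0], "dp": [0, 0, 10], "gripper": -0.6}, {"turn": [0, 0, 0], "dp": [0, 0, 25], "gripper": -0.6}, {"turn": [0, 0, 0], "dp": [0, 0, 40], "gripper": -1}, {"turn": [0, 0, 0], "dp": [0, 0, 50], "gripper": -1}, {"turn": [0, 0, -0.05], "dp": [20, -30, 20], "gripper": -1}]}}

```text
time_s: 23.15
eef_pos: [460.0, 259.7, 167.3]
orientation: [1.0, 0.007, 0.002, -0.002]
force: [1.2, -0.7, 0.1]
opening: 91.4
gripper_force: 0.0
```

Call:
{"method": "drive_tool", "body": {"deltas": [{"turn": [0, 0, -0.05], "dp": [20, -40, 0], "gripper": -1}, {"turn": [0, 0, -0.05], "dp": [20, -40, 0], "gripper": -1}, {"turn": [0, 0, -0.05], "dp": [20, -40, 0], "gripper": -1}, {"turn": [0, 0, -0.05], "dp": [20, -40, 0], "gripper": -1}, {"turn": [0, 0, -0.052], "dp": [20, -40, 0], "gripper": -1}, {"turn": [0, 0, 0], "dp": [20, -40, 0], "gripper": -1}, {"turn": [0, 0, 0], "dp": [20, -40, 0], "gripper": -1}, {"turn": [0, 0, 0], "dp": [15, -40, 0], "gripper": -1}, {"turn": [0, 0, 0], "dp": [0, 0, 0], "gripper": -1}, {"turn": [0, 0, 0], "dp": [0, 0, 0], "gripper": -1}]}}

```text
time_s: 24.4
eef_pos: [614.8, -63.4, 163.6]
orientation: [0.993, -0.122, -0.0, -0.0]
force: [-0.6, 1.4, 0.7]
opening: 92.0
gripper_force: 0.0
```

```bash
python3 - <<'E'
from h import *
import pickle
w,t=snap("wrist"),snap("top");pickle.dump((w,t),open("s6.pkl","wb"))
b=cv2.resize(t["img"][230:310,90:170],(240,240),interpolation=cv2.INTER_CUBIC);b2=cv2.resize(t["img"][140:220,260:320],(240,180));
cv2.imwrite("pics/w6.png",np.hstack([w["img"],np.vstack([b,b2])]));print(env.state()["eef_pos"],env.state()["orientation"])
hsv=cv2.cvtColor(w["img"],cv2.COLOR_BGR2HSV);m=cv2.inRange(hsv,(3,60,30),(20,255,220))
u=proj(w,(639,-66,40)).astype(int);print(u)
m[:u[1]-90]=0;m[u[1]+70:]=0;m[:,:u[0]-60]=0;m[:,u[0]+60:]=0
m=cv2.morphologyEx(m,cv2.MORPH_OPEN,np.ones((3,3)))
p=np.argwhere(m)[:,::-1];print(p.min(0),p.max(0));P=np.array([atz(w,*q,40)[:2] for q in p]).astype(np.float32);print(cv2.minAreaRect(P))
E
```

```text
[614.76541498 -62.20141486 163.66492205] [ 9.92704037e-01 -1.20575539e-01 -3.88409878e-05 -4.83387181e-04]
[275 177]
[241 110] [309 240]
((638.8910522460938, -65.764892578125), (59.57437515258789, 118.5604476928711), 76.08183288574219)
```

View pics/w6.png

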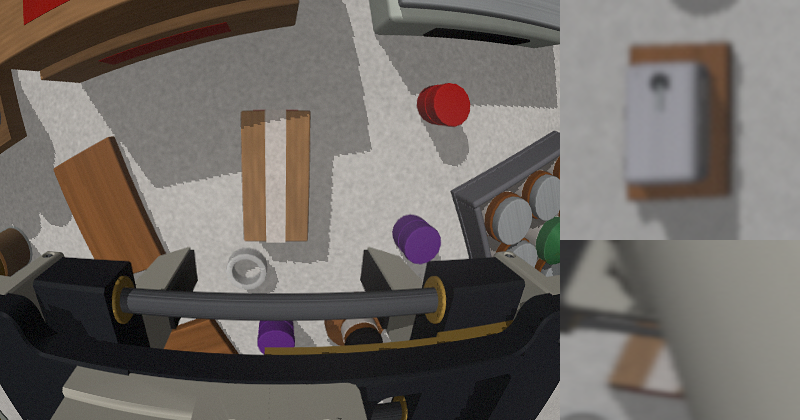

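The tin is centred on its board, allowing for parallax. The carton, at (275,177), is at (638.9, -65.8) with yaw -13.9°.

Call:
{"method": "drive_tool", "body": {"deltas": [{"turn": [0, 0, 0], "dp": [12, -2, -10], "gripper": -1}, {"turn": [0, 0, 0], "dp": [12, -1, -20], "gripper": -1}, {"turn": [0, 0, 0], "dp": [0, 0, -30], "gripper": -1}, {"turn": [0, 0, 0], "dp": [0, 0, -30], "gripper": -1}, {"turn": [0, 0, 0], "dp": [0, 0, -25], "gripper": -1}, {"turn": [0, 0, 0], "dp": [0, 0, -20], "gripper": -1}, {"turn": [0, 0, 0], "dp": [0, 0, -12], "gripper": -1}, {"turn": [0, 0, 0], "dp": [0, 0, -6], "gripper": -1}, {"turn": [0, 0, 0], "dp": [0, 0, 0], "gripper": -1}, {"turn": [0, 0, 0], "dp": [0, 0, 0], "gripper": -1}], "grip_force": 15}}

```text
time_s: 25.75
eef_pos: [639.9, -67.2, 11.2]
orientation: [0.993, -0.122, 0.001, -0.0]
force: [-0.2, -0.5, 0.5]
opening: 91.6
gripper_force: 0.0
```

Call:
{"method": "drive_tool", "body": {"deltas": [{"turn": [0, 0, 0], "dp": [0, 0, 0], "gripper": 1}, {"turn": [0, 0, 0], "dp": [0, 0, 0], "gripper": 1}, {"turn": [0, 0, 0], "dp": [0, 0, 0], "gripper": 1}, {"turn": [0, 0, 0], "dp": [0, 0, 0], "gripper": 1}, {"turn": [0, 0, 0], "dp": [0, 0, 0], "gripper": 1}, {"turn": [0, 0, 0], "dp": [0, 0, 0], "gripper": 1}, {"turn": [0, 0, 0], "dp": [0, 0, 0], "gripper": 1}, {"turn": [0, 0, 0], "dp": [0, 0, 0], "gripper": 1}, {"turn": [0, 0, 0], "dp": [0, 0, 0], "gripper": 1}, {"turn": [0, 0, 0], "dp": [0, 0, 0], "gripper": 1}], "grip_force": 25}}

```text
time_s: 27.0
eef_pos: [639.2, -67.1, 10.5]
orientation: [0.993, -0.122, 0.0, -0.0]
force: [-1.0, 1.3, 2.7]
opening: 59.7
gripper_force: 25.0
```

Call:
{"method": "drive_tool", "body": {"deltas": [{"turn": [0, 0, 0], "dp": [0, 0, 5], "gripper": 1}, {"turn": [0, 0, 0], "dp": [0, 0, 15], "gripper": 1}, {"turn": [0, 0, 0], "dp": [0, 0, 30], "gripper": 1}, {"turn": [0, 0, 0.05], "dp": [0, 20, 30], "gripper": 1}, {"turn": [0, 0, 0.06], "dp": [0, 30, 30], "gripper": 1}, {"turn": [0, 0, 0.06], "dp": [0, 40, 20], "gripper": 1}, {"turn": [0, 0, 0.06], "dp": [0, 40, 20], "gripper": 1}, {"turn": [0, 0, 0.06], "dp": [0, 40, 0], "gripper": 1}, {"turn": [0, 0, 0.061], "dp": [3, 24, 0], "gripper": 1}, {"turn": [0, 0, 0], "dp": [0, 0, 0], "gripper": 1}], "grip_force": 30}}

```text
time_s: 28.25
eef_pos: [641.7, 129.3, 160.5]
orientation: [0.998, 0.056, -0.0, -0.001]
force: [0.4, -0.9, -3.0]
opening: 59.6
gripper_force: 30.0
```

Call:
{"method": "drive_tool", "body": {"deltas": [{"turn": [0, 0, 0], "dp": [0, 0, 0], "gripper": 1}, {"turn": [0, 0, 0], "dp": [0, 0, 0], "gripper": 1}, {"turn": [0, 0, 0], "dp": [0, 0, 0], "gripper": 1}, {"turn": [0, 0, 0], "dp": [0, 0, 0], "gripper": 1}, {"turn": [0, 0, 0], "dp": [0, 0, 0], "gripper": 1}, {"turn": [0, 0, 0], "dp": [0, 0, 0], "gripper": 1}, {"turn": [0, 0, 0], "dp": [0, 0, 0], "gripper": 1}, {"turn": [0, 0, 0], "dp": [0, 0, 0], "gripper": 1}, {"turn": [0, 0, 0], "dp": [0, 0, 0], "gripper": 1}, {"turn": [0, 0, 0], "dp": [0, 0, 0], "gripper": 1}]}}

```text
time_s: 29.5
eef_pos: [642.1, 126.8, 160.3]
orientation: [0.999, 0.053, 0.0, 0.0]
force: [0.1, -0.1, -2.2]
opening: 59.5
gripper_force: 30.0
```

```bash
python3 - <<'E'
from h import *
import pickle
w6,_=pickle.load(open("s6.pkl","rb"))
w=snap("wrist");pickle.dump(w,open("s7.pkl","wb"))
cv2.imwrite("pics/w7.png",w["img"]);print(env.state()["eef_pos"],env.state()["orientation"])
for P in((642,127,15),(642+75,127+8,15)): print(proj(w,P).round())
u=proj(w,(705,133,15)).astype(int)
c,P=wood(w,*u);print(cv2.minAreaRect(P),c.min(0),c.max(0))
c,P=wood(w6,110,200);print(cv2.minAreaRect(P),c.min(0),c.max(0))
E
```

```text
[642.07476054 126.83993052 160.32354261] [9.98573473e-01 5.33949302e-02 7.20801106e-06 8.88919291e-06]
[279. 198.]
[279. 119.]
((626.4253540039062, 125.7656021118164), (182.03402709960938, 141.08273315429688), 6.0867533683776855) [206 119] [351 293]
((643.1258544921875, 123.8982925415039), (148.8793182373047, 94.20523834228516), 5.817288398742676) [ 54 137] [164 272]
```

View pics/w7.png

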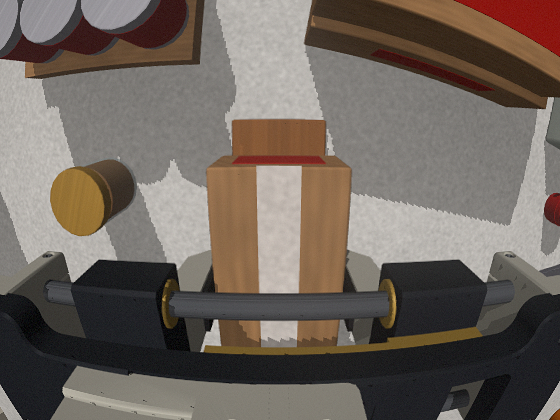

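The board end is at (278.5,119.5), where predicted, and the carton is aligned over it. The honey jar, at (90,200), is well clear. Going down.

Call:
{"method": "drive_tool", "body": {"deltas": [{"turn": [0, 0, 0], "dp": [0, 0, -20], "gripper": 1}, {"turn": [0, 0, 0], "dp": [0, 0, -30], "gripper": 1}, {"turn": [0, 0, 0], "dp": [0, 0, -30], "gripper": 1}, {"turn": [0, 0, 0], "dp": [0, 0, -25], "gripper": 1}, {"turn": [0, 0, 0], "dp": [0, 0, -13], "gripper": 1}, {"turn": [0, 0, 0], "dp": [0, 0, -8], "gripper": 1}, {"turn": [0, 0, 0], "dp": [0, 0, -6], "gripper": 1}, {"turn": [0, 0, 0], "dp": [0, 0, -1], "gripper": 1}, {"turn": [0, 0, 0], "dp": [0, 0, 0], "gripper": 1}, {"turn": [0, 0, 0], "dp": [0, 0, 0], "gripper": 1}]}}

```text
time_s: 30.8
eef_pos: [642.6, 126.9, 28.0]
orientation: [0.999, 0.053, 0.001, -0.0]
force: [-0.4, 0.0, -1.7]
opening: 59.8
gripper_force: 30.0
```

Call:
{"method": "drive_tool", "body": {"deltas": [{"turn": [0, 0, 0], "dp": [0, 0, -0.5], "gripper": 1}, {"turn": [0, 0, 0], "dp": [0, 0, -0.5], "gripper": 1}, {"turn": [0, 0, 0], "dp": [0, 0, -0.5], "gripper": 1}, {"turn": [0, 0, 0], "dp": [0, 0, 0], "gripper": 1}, {"turn": [0, 0, 0], "dp": [0, 0, 0], "gripper": 1}, {"turn": [0, 0, 0], "dp": [0, 0, 0], "gripper": 1}, {"turn": [0, 0, 0], "dp": [0, 0, 0], "gripper": 1}, {"turn": [0, 0, 0], "dp": [0, 0, 0], "gripper": 1}, {"turn": [0, 0, 0], "dp": [0, 0, 0], "gripper": 1}, {"turn": [0, 0, 0], "dp": [0, 0, 0], "gripper": 1}]}}

```text
time_s: 32.05
eef_pos: [642.1, 126.8, 25.8]
orientation: [0.999, 0.053, 0.0, -0.0]
force: [-0.1, -0.6, -2.3]
opening: 59.7
gripper_force: 30.0
```

Call:
{"method": "drive_tool", "body": {"deltas": [{"turn": [0, 0, 0], "dp": [0, 0, -0.5], "gripper": 1}, {"turn": [0, 0, 0], "dp": [0, 0, -0.5], "gripper": 1}, {"turn": [0, 0, 0], "dp": [0, 0, 0], "gripper": 1}, {"turn": [0, 0, 0], "dp": [0, 0, 0], "gripper": 1}, {"turn": [0, 0, 0], "dp": [0, 0, 0], "gripper": 1}, {"turn": [0, 0, 0], "dp": [0, 0, 0], "gripper": 1}, {"turn": [0, 0, 0], "dp": [0, 0, 0], "gripper": 1}, {"turn": [0, 0, 0], "dp": [0, 0, 0], "gripper": 1}, {"turn": [0, 0, 0], "dp": [0, 0, 0], "gripper": 1}, {"turn": [0, 0, 0], "dp": [0, 0, 0], "gripper": 1}]}}

```text
time_s: 33.3
eef_pos: [642.2, 126.8, 25.5]
orientation: [0.999, 0.053, 0.0, 0.0]
force: [-2.7, -1.1, 5.4]
opening: 59.7
gripper_force: 30.0
```

Contact. Release and go over to the crate.

Call:
{"method": "drive_tool", "body": {"deltas": [{"turn": [0, 0, 0], "dp": [0, 0, 0], "gripper": -0.4}, {"turn": [0, 0, 0], "dp": [0, 0, 0], "gripper": -0.6}, {"turn": [0, 0, 0], "dp": [0, 0, 0], "gripper": -0.8}, {"turn": [0, 0, 0], "dp": [0, 0, 0], "gripper": -0.8}, {"turn": [0, 0, 0], "dp": [0, 0, 0], "gripper": -0.8}, {"turn": [0, 0, 0], "dp": [0, 0, 10], "gripper": -0.8}, {"turn": [0, 0, 0], "dp": [0, 0, 30], "gripper": -0.8}, {"turn": [0, 0, 0], "dp": [0, 0, 50], "gripper": -1}, {"turn": [0, 0, 0], "dp": [-10, -20, 60], "gripper": -1}, {"turn": [0, 0, 0], "dp": [-10, -40, 55], "gripper": -1}]}}

```text
time_s: 34.55
eef_pos: [623.2, 72.9, 226.7]
orientation: [0.998, 0.055, 0.001, -0.001]
force: [-0.2, -1.2, 0.0]
opening: 91.9
gripper_force: 0.0
```

Call:
{"method": "drive_tool", "body": {"deltas": [{"turn": [0, 0, 0], "dp": [-20, -50, 0], "gripper": -1}, {"turn": [0, 0, 0], "dp": [-20, -50, 0], "gripper": -1}, {"turn": [0, 0, 0], "dp": [-20, -50, 0], "gripper": -1}, {"turn": [0, 0, 0], "dp": [-20, -50, 0], "gripper": -1}, {"turn": [0, 0, 0], "dp": [-20, -50, 0], "gripper": -1}, {"turn": [0, 0, 0], "dp": [-20, -50, 0], "gripper": -1}, {"turn": [0, 0, 0], "dp": [-20, -50, 0], "gripper": -1}, {"turn": [0, 0, 0], "dp": [-10, -50, 0], "gripper": -1}, {"turn": [0, 0, 0], "dp": [-10, -30, 0], "gripper": -1}, {"turn": [0, 0, 0], "dp": [0, 0, 0], "gripper": -1}]}}

```text
time_s: 35.8
eef_pos: [461.4, -362.5, 223.8]
orientation: [0.999, 0.051, -0.0, 0.001]
force: [-0.5, 0.5, -0.2]
opening: 91.6
gripper_force: 0.0
```

Call:
{"method": "drive_tool", "body": {"deltas": [{"turn": [0, 0, 0], "dp": [0, 0, 0], "gripper": -1}, {"turn": [0, 0, 0], "dp": [0, 0, 0], "gripper": -1}, {"turn": [0, 0, 0], "dp": [0, 0, 0], "gripper": -1}, {"turn": [0, 0, 0], "dp": [0, 0, 0], "gripper": -1}, {"turn": [0, 0, 0], "dp": [0, 0, 0], "gripper": -1}, {"turn": [0, 0, 0], "dp": [0, 0, 0], "gripper": -1}, {"turn": [0, 0, 0], "dp": [0, 0, 0], "gripper": -1}, {"turn": [0, 0, 0], "dp": [0, 0, 0], "gripper": -1}, {"turn": [0, 0, 0], "dp": [0, 0, 0], "gripper": -1}, {"turn": [0, 0, 0], "dp": [0, 0, 0], "gripper": -1}]}}

```text
time_s: 37.05
eef_pos: [463.2, -359.1, 223.4]
orientation: [0.999, 0.053, 0.0, -0.0]
force: [0.0, -0.2, 0.2]
opening: 91.8
gripper_force: 0.0
```

```bash
python3 - <<'E'
from h import *
import pickle
w,t=snap("wrist"),snap("top");pickle.dump((w,t),open("s8.pkl","wb"))
b=cv2.resize(t["img"][130:230,166:246],(240,300),interpolation=cv2.INTER_CUBIC);b=np.vstack([b,np.zeros((120,240,3),np.uint8)])
cv2.imwrite("pics/w8.png",np.hstack([w["img"],b]));print(env.state()["eef_pos"],env.state()["qpos"].round(2))
for P in((505,-364,138),(505,-364,100),(505,-364,68)):print(proj(w,P).round())
E
```

```text
[ 463.22218757 -359.06772507  223.39665697] [ 0.97  0.39 -0.45  1.72  0.19  1.07 -1.01]
[291. 165.]
[290. 159.]
[289. 154.]
```

View pics/w8.png

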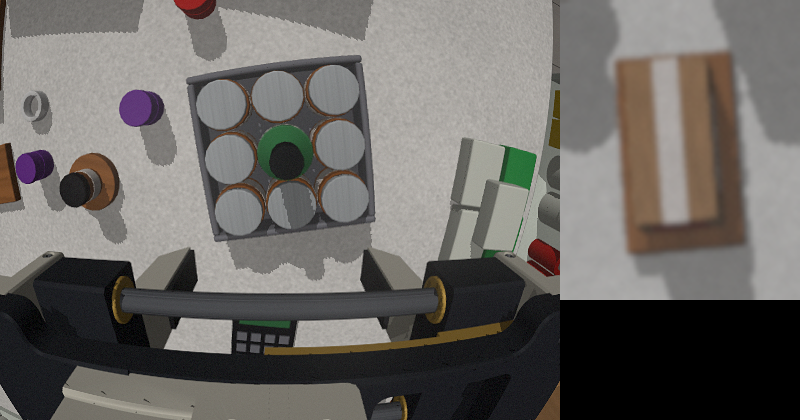

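The carton is lying on the long board. The bottle's cap is at about (286,158) in the wrist view. I'll measure both.

```bash
python3 - <<'E'
from h import *
import pickle
w,t=pickle.load(open("s8.pkl","rb"));t0,s0=pickle.load(open("s0.pkl","rb"))
hsv=cv2.cvtColor(w["img"],cv2.COLOR_BGR2HSV);g=hsv[...,2]
m=(g<55).astype(np.uint8);m[:130]=0;m[190:]=0;m[:,:250]=0;m[:,325:]=0
n,l=cv2.connectedComponents(m);k=l[160,287];c=np.argwhere(l==k)[:,::-1];print("cap px",c.min(0),c.max(0),c.mean(0))
cs,_=cv2.findContours((l==k).astype(np.uint8),0,1)
(a,r)=cv2.minEnclosingCircle(cs[0]);print(a,r)
P=np.array([atz(w,*q[0],138)[:2] for q in cs[0]]).astype(np.float32);print(cv2.minAreaRect(P),cv2.minEnclosingCircle(P))
# model: cap outline = hull of circles z=100..138 r13.5 ; fit x,y
from scipy.optimize import minimize
def mask(S,x,y,zs,r):
    th=np.linspace(0,6.28,40);pts=np.array([proj(S,(x+r*np.cos(a),y+r*np.sin(a),z)) for z in zs for a in th])
    M=np.zeros(S["img"].shape[:2],np.uint8);cv2.fillConvexPoly(M,cv2.convexHull((pts*16).astype(np.int32)),1,shift=4);return M
B=(l==k)
best=max(((np.logical_and(B,M).sum()/np.logical_or(B,M).sum(),x,y) for x in np.arange(500,516,1.) for y in np.arange(-368,-352,1.) for M in [mask(w,x,y,(100,138),13.5)]));print(best)
# carton on board in top
def boxmask(S,x,y,a,L,W,z0,z1):
    R=np.array([[np.cos(a),-np.sin(a)],[np.sin(a),np.cos(a)]])
    pts=np.array([proj(S,(*(R@(sx*L/2,sy*W/2)+(x,y)),z)) for z in(z0,z1) for sx in(-1,1) for sy in(-1,1)])
    return pts
print("carton pred top", [boxmask(t,*p,np.deg2rad(6.1),120,60,15,55)[4:].round(1).tolist() for p in ((642,127),(640,127))])
print("board pred", boxmask(t,640,127,np.deg2rad(6.1),150,88,0,15)[4:].round(1).tolist())
cv2.imwrite("pics/c9.png",cv2.resize(t["img"][130:230,156:256],(600,600),interpolation=cv2.INTER_CUBIC))
E
```

```text
cap px [269 142] [304 179] [286.10169492 160.83898305]
(286.1153869628906, 160.5) 19.194293975830078
((508.1254577636719, -359.9508972167969), (28.26871109008789, 26.44758415222168), 6.2439446449279785) ((508.0896911621094, -359.6493225097656), 14.647481918334961)
(np.float64(0.9226759339704604), np.float64(507.0), np.float64(-360.0))
carton pred top [[[218.3, 201.3], [190.2, 203.8], [214.2, 147.3], [186.6, 149.6]], [[218.3, 202.2], [190.1, 204.8], [214.2, 148.1], [186.5, 150.5]]]
board pred [[227.4, 211.1], [187.9, 214.8], [222.3, 146.5], [183.6, 149.8]]
```

View pics/c9.png

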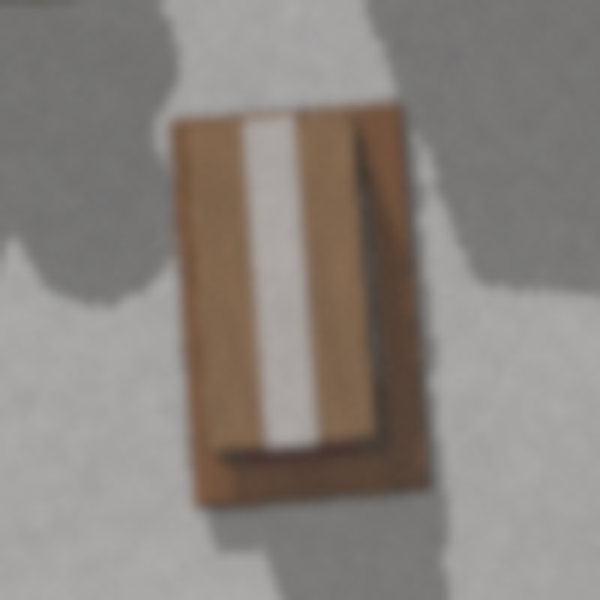

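Compared in the same top view, the carton sits within about 1 mm of the board centre. The cap fit gives (507, -360). I'll move over it and measure again from close up.

Call:
{"method": "drive_tool", "body": {"deltas": [{"turn": [0, 0, 0], "dp": [15, 0, -10], "gripper": -1}, {"turn": [0, 0, 0], "dp": [15, -1, -20], "gripper": -1}, {"turn": [0, 0, 0], "dp": [14, 0, -20], "gripper": -1}, {"turn": [0, 0, 0], "dp": [0, 0, -20], "gripper": -1}, {"turn": [0, 0, 0], "dp": [0, 0, 0], "gripper": -1}, {"turn": [0, 0, 0], "dp": [0, 0, 0], "gripper": -1}, {"turn": [0, 0, 0], "dp": [0, 0, 0], "gripper": -1}, {"turn": [0, 0, 0], "dp": [0, 0, 0], "gripper": -1}, {"turn": [0, 0, 0], "dp": [0, 0, 0], "gripper": -1}, {"turn": [0, 0, 0], "dp": [0, 0, 0], "gripper": -1}], "grip_force": 12}}

```text
time_s: 38.4
eef_pos: [507.3, -360.2, 153.6]
orientation: [0.999, 0.053, 0.0, 0.0]
force: [-0.4, 0.9, -0.1]
opening: 91.5
gripper_force: 0.0
```

```bash
python3 - <<'E'
from h import *
import pickle
w=snap("wrist");pickle.dump(w,open("s9.pkl","wb"))
im=w["img"].copy();print(env.state()["eef_pos"])
for z in(100,138):
    th=np.linspace(0,6.28,60);pts=np.array([proj(w,(507+13.5*np.cos(a),-360+13.5*np.sin(a),z)) for a in th])
    cv2.polylines(im,[pts.astype(np.int32)],True,(0,255,255) if z>120 else (255,0,255),1)
    print(pts.mean(0))
cv2.imwrite("pics/w9.png",im)
E
```

```text
[ 507.25680077 -360.125998    153.54934539]
[278.77960412 231.02228329]
[278.75186143 253.66170791]
```

View pics/w9.png

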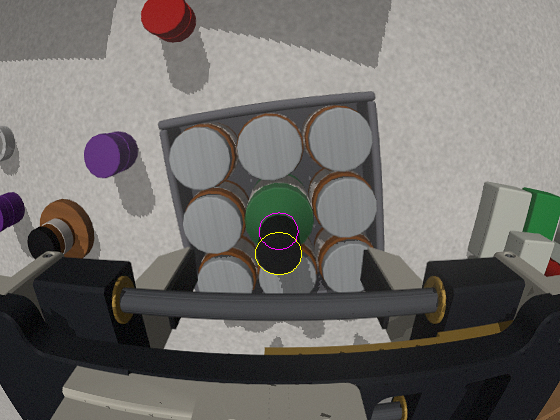

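The model cap outline (yellow and magenta circles at (279,254) and (279,231)) falls right on the cap. Go down and grip.

Call:
{"method": "drive_tool", "body": {"deltas": [{"turn": [0, 0, 0], "dp": [0, 0, -15], "gripper": -1}, {"turn": [0, 0, 0], "dp": [0, 0, -20], "gripper": -1}, {"turn": [0, 0, 0], "dp": [0, 0, -10], "gripper": -1}, {"turn": [0, 0, 0], "dp": [0, 0, -5], "gripper": -0.6}, {"turn": [0, 0, 0], "dp": [0, 0, 0], "gripper": -0.3}, {"turn": [0, 0, 0], "dp": [0, 0, 0], "gripper": 0}, {"turn": [0, 0, 0], "dp": [0, 0, 0], "gripper": 0.2}, {"turn": [0, 0, 0], "dp": [0, 0, 0], "gripper": 0.3}, {"turn": [0, 0, 0], "dp": [0, 0, 0], "gripper": 0.35}, {"turn": [0, 0, 0], "dp": [0, 0, 0], "gripper": 0.4}], "grip_force": 12}}

```text
time_s: 39.7
eef_pos: [507.2, -360.1, 103.5]
orientation: [0.999, 0.053, 0.0, 0.0]
force: [0.4, -0.4, -0.6]
opening: 28.7
gripper_force: 0.0
```

Call:
{"method": "drive_tool", "body": {"deltas": [{"turn": [0, 0, 0], "dp": [0, 0, 0], "gripper": 0.45}, {"turn": [0, 0, 0], "dp": [0, 0, 0], "gripper": 1}, {"turn": [0, 0, 0], "dp": [0, 0, 0], "gripper": 1}, {"turn": [0, 0, 0], "dp": [0, 0, 0], "gripper": 1}, {"turn": [0, 0, 0], "dp": [0, 0, 0], "gripper": 1}, {"turn": [0, 0, 0], "dp": [0, 0, 0], "gripper": 1}, {"turn": [0, 0, 0], "dp": [0, 0, 0], "gripper": 1}, {"turn": [0, 0, 0], "dp": [0, 0, 0], "gripper": 1}, {"turn": [0, 0, 0], "dp": [0, 0, 0], "gripper": 1}, {"turn": [0, 0, 0], "dp": [0, 0, 0], "gripper": 1}], "grip_force": 30}}

```text
time_s: 40.95
eef_pos: [507.3, -360.2, 103.5]
orientation: [0.999, 0.053, 0.0, 0.0]
force: [-0.2, -1.1, 0.4]
opening: 26.4
gripper_force: 30.0
```

Call:
{"method": "drive_tool", "body": {"deltas": [{"turn": [0, 0, 0], "dp": [0, 0, 3], "gripper": 1}, {"turn": [0, 0, 0], "dp": [0, 0, 6], "gripper": 1}, {"turn": [0, 0, 0], "dp": [0, 0, 8], "gripper": 1}, {"turn": [0, 0, 0], "dp": [0, 0, 10], "gripper": 1}, {"turn": [0, 0, 0], "dp": [0, 0, 10], "gripper": 1}, {"turn": [0, 0, 0], "dp": [0, 0, 10], "gripper": 1}, {"turn": [0, 0, 0], "dp": [0, 0, 12], "gripper": 1}, {"turn": [0, 0, 0], "dp": [0, 0, 15], "gripper": 1}, {"turn": [0, 0, 0], "dp": [0, 0, 20], "gripper": 1}, {"turn": [0, 0, 0], "dp": [0, 0, 20], "gripper": 1}], "grip_force": 40}}

```text
time_s: 42.2
eef_pos: [507.4, -360.2, 219.1]
orientation: [0.999, 0.053, 0.0, 0.0]
force: [1.4, -0.2, -2.0]
opening: 26.3
gripper_force: 40.0
```

Call:
{"method": "drive_tool", "body": {"deltas": [{"turn": [0, 0, 0], "dp": [-5, 20, 0], "gripper": 1}, {"turn": [0, 0, 0], "dp": [-7, 40, 0], "gripper": 1}, {"turn": [0, 0, 0], "dp": [-7, 45, 0], "gripper": 1}, {"turn": [0, 0, 0], "dp": [-8, 50, 0], "gripper": 1}, {"turn": [0, 0, 0], "dp": [-8, 50, 0], "gripper": 1}, {"turn": [0, 0, 0], "dp": [-8, 50, 0], "gripper": 1}, {"turn": [0, 0, 0], "dp": [-8, 50, 0], "gripper": 1}, {"turn": [0, 0, 0], "dp": [-8, 50, 0], "gripper": 1}, {"turn": [0, 0, 0], "dp": [-4, 40, 0], "gripper": 1}, {"turn": [0, 0, 0], "dp": [-4, 30, 0], "gripper": 1}]}}

```text
time_s: 43.45
eef_pos: [440.4, 67.1, 218.8]
orientation: [0.999, 0.054, 0.001, 0.0]
force: [0.2, -0.1, -3.9]
opening: 26.1
gripper_force: 40.0
```

Call:
{"method": "drive_tool", "body": {"deltas": [{"turn": [0, 0, 0], "dp": [0, 15, 0], "gripper": 1}, {"turn": [0, 0, 0], "dp": [0, 8, 0], "gripper": 1}, {"turn": [0, 0, 0], "dp": [0, 0, 0], "gripper": 1}, {"turn": [0, 0, 0], "dp": [0, 0, 0], "gripper": 1}, {"turn": [0, 0, 0], "dp": [0, 0, 0], "gripper": 1}, {"turn": [0, 0, 0], "dp": [0, 0, 0], "gripper": 1}, {"turn": [0, 0, 0], "dp": [0, 0, 0], "gripper": 1}, {"turn": [0, 0, 0], "dp": [0, 0, 0], "gripper": 1}, {"turn": [0, 0, 0], "dp": [0, 0, 0], "gripper": 1}, {"turn": [0, 0, 0], "dp": [0, 0, 0], "gripper": 1}]}}

```text
time_s: 44.7
eef_pos: [440.3, 87.9, 217.4]
orientation: [0.999, 0.053, 0.0, 0.0]
force: [0.3, -0.2, -3.2]
opening: 26.4
gripper_force: 40.0
```

```bash
python3 - <<'E'
from h import *
import pickle
w5,_=pickle.load(open("s5.pkl","rb"))
w=snap("wrist");pickle.dump(w,open("s10.pkl","wb"));s=snap("side")
print(env.state()["eef_pos"],env.state()["orientation"])
c,P=wood(w5,455,208);print("w5",cv2.minAreaRect(P),c.min(0),c.max(0))
a=np.deg2rad(10.3);R=np.array([[np.cos(a),-np.sin(a)],[np.sin(a),np.cos(a)]])
im=w["img"].copy()
q=np.array([proj(w,(*(R@(x*45,y*45)+(440,88)),15)) for x,y in((1,1),(1,-1),(-1,-1),(-1,1))]);print(q.round(1).tolist())
cv2.polylines(im,[q.astype(np.int32)],True,(0,255,255),1)
b=cv2.resize(s["img"][200:320,250:370],(240,240));b=np.vstack([b,np.zeros((180,240,3),np.uint8)])
cv2.imwrite("pics/w10.png",np.hstack([im,b]))
E
```

```text
[440.22146312  87.92507409 217.39204132] [9.98570610e-01 5.34484477e-02 6.90538216e-06 1.45593353e-05]
w5 ((440.3548583984375, 91.28715515136719), (91.69412994384766, 93.59481811523438), 10.797216415405273) [419 165] [490 251]
[[235.7, 149.0], [316.5, 143.0], [320.0, 219.9], [243.7, 225.2]]
```

View pics/w10.png

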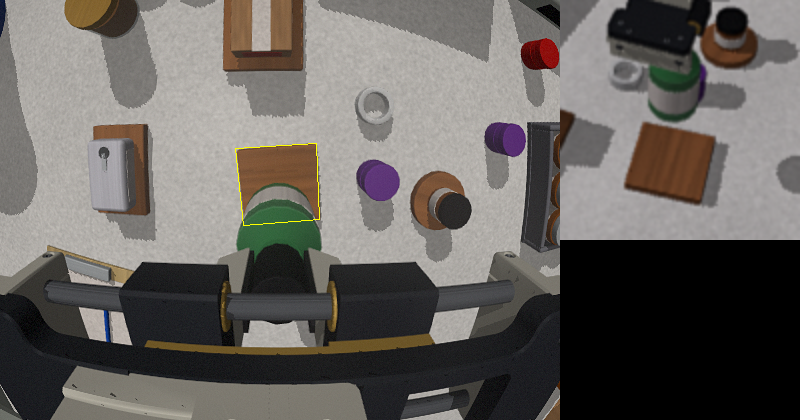

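The yellow outline for a board centred at (440, 88) matches the square board, and the bottle hangs upright. Lowering it.

Call:
{"method": "drive_tool", "body": {"deltas": [{"turn": [0, 0, 0], "dp": [0, 0, -15], "gripper": 1}, {"turn": [0, 0, 0], "dp": [0, 0, -25], "gripper": 1}, {"turn": [0, 0, 0], "dp": [0, 0, -25], "gripper": 1}, {"turn": [0, 0, 0], "dp": [0, 0, -15], "gripper": 1}, {"turn": [0, 0, 0], "dp": [0, 0, -10], "gripper": 1}, {"turn": [0, 0, 0], "dp": [0, 0, -8], "gripper": 1}, {"turn": [0, 0, 0], "dp": [0, 0, -4], "gripper": 1}, {"turn": [0, 0, 0], "dp": [0, 0, -2], "gripper": 1}, {"turn": [0, 0, 0], "dp": [0, 0, 0], "gripper": 1}, {"turn": [0, 0, 0], "dp": [0, 0, 0], "gripper": 1}]}}

```text
time_s: 46.05
eef_pos: [440.5, 87.9, 113.7]
orientation: [0.999, 0.053, 0.0, 0.0]
force: [0.4, 0.5, -2.8]
opening: 26.3
gripper_force: 40.0
```

Call:
{"method": "drive_tool", "body": {"deltas": [{"turn": [0, 0, 0], "dp": [0, 0, -0.5], "gripper": 1}, {"turn": [0, 0, 0], "dp": [0, 0, -0.5], "gripper": 1}, {"turn": [0, 0, 0], "dp": [0, 0, -0.5], "gripper": 1}, {"turn": [0, 0, 0], "dp": [0, 0, 0], "gripper": 1}, {"turn": [0, 0, 0], "dp": [0, 0, 0], "gripper": 1}, {"turn": [0, 0, 0], "dp": [0, 0, 0], "gripper": 1}, {"turn": [0, 0, 0], "dp": [0, 0, 0], "gripper": 1}, {"turn": [0, 0, 0], "dp": [0, 0, 0], "gripper": 1}, {"turn": [0, 0, 0], "dp": [0, 0, 0], "gripper": 1}, {"turn": [0, 0, 0], "dp": [0, 0, 0], "gripper": 1}]}}

```text
time_s: 47.3
eef_pos: [440.2, 87.9, 111.9]
orientation: [0.999, 0.053, 0.0, 0.0]
force: [-0.7, 0.0, -3.5]
opening: 26.1
gripper_force: 40.0
```

Call:
{"method": "drive_tool", "body": {"deltas": [{"turn": [0, 0, 0], "dp": [0, 0, -0.5], "gripper": 1}, {"turn": [0, 0, 0], "dp": [0, 0, -0.5], "gripper": 1}, {"turn": [0, 0, 0], "dp": [0, 0, -0.3], "gripper": 1}, {"turn": [0, 0, 0], "dp": [0, 0, 0], "gripper": 1}, {"turn": [0, 0, 0], "dp": [0, 0, 0], "gripper": 1}, {"turn": [0, 0, 0], "dp": [0, 0, 0], "gripper": 1}, {"turn": [0, 0, 0], "dp": [0, 0, 0], "gripper": 1}, {"turn": [0, 0, 0], "dp": [0, 0, 0], "gripper": 1}, {"turn": [0, 0, 0], "dp": [0, 0, 0], "gripper": 1}, {"turn": [0, 0, 0], "dp": [0, 0, 0], "gripper": 1}]}}

```text
time_s: 48.55
eef_pos: [440.3, 87.9, 110.6]
orientation: [0.999, 0.053, 0.0, 0.0]
force: [-0.9, 0.4, -2.5]
opening: 26.6
gripper_force: 40.0
```

Call:
{"method": "drive_tool", "body": {"deltas": [{"turn": [0, 0, 0], "dp": [0, 0, -0.5], "gripper": 1}, {"turn": [0, 0, 0], "dp": [0, 0, 0], "gripper": 1}, {"turn": [0, 0, 0], "dp": [0, 0, 0], "gripper": 1}, {"turn": [0, 0, 0], "dp": [0, 0, 0], "gripper": 1}, {"turn": [0, 0, 0], "dp": [0, 0, 0], "gripper": 1}, {"turn": [0, 0, 0], "dp": [0, 0, 0], "gripper": 1}, {"turn": [0, 0, 0], "dp": [0, 0, 0], "gripper": 1}, {"turn": [0, 0, 0], "dp": [0, 0, 0], "gripper": 1}, {"turn": [0, 0, 0], "dp": [0, 0, 0], "gripper": 1}, {"turn": [0, 0, 0], "dp": [0, 0, 0], "gripper": 1}]}}

```text
time_s: 49.8
eef_pos: [440.4, 87.9, 110.3]
orientation: [0.999, 0.053, 0.0, 0.0]
force: [-2.3, -0.6, 5.3]
opening: 26.5
gripper_force: 40.0
```

Contact at 5 N. Release gently, lift straight up, then clear the view.

Call:
{"method": "drive_tool", "body": {"deltas": [{"turn": [0, 0, 0], "dp": [0, 0, 0], "gripper": 0.35}, {"turn": [0, 0, 0], "dp": [0, 0, 0], "gripper": 0.2}, {"turn": [0, 0, 0], "dp": [0, 0, 0], "gripper": 0}, {"turn": [0, 0, 0], "dp": [0, 0, 0], "gripper": -0.2}, {"turn": [0, 0, 0], "dp": [0, 0, 0], "gripper": -0.3}, {"turn": [0, 0, 0], "dp": [0, 0, 10], "gripper": -0.3}, {"turn": [0, 0, 0], "dp": [0, 0, 25], "gripper": -0.3}, {"turn": [0, 0, 0], "dp": [0, 0, 35], "gripper": -0.3}, {"turn": [0, 0, 0], "dp": [0, 0, 40], "gripper": -0.3}, {"turn": [0, 0, 0], "dp": [0, 0, 40], "gripper": -0.3}]}}

```text
time_s: 51.05
eef_pos: [440.0, 88.1, 262.0]
orientation: [0.999, 0.054, 0.0, -0.0]
force: [0.2, 0.0, -0.4]
opening: 59.6
gripper_force: 0.0
```

Call:
{"method": "drive_tool", "body": {"deltas": [{"turn": [0, 0, 0], "dp": [0, -30, 10], "gripper": -0.3}, {"turn": [0, 0, 0], "dp": [0, -50, 0], "gripper": -0.3}, {"turn": [0, 0, 0], "dp": [0, -50, 0], "gripper": -0.3}, {"turn": [0, 0, 0], "dp": [0, -50, 0], "gripper": -0.3}, {"turn": [0, 0, 0], "dp": [0, -50, 0], "gripper": -0.3}, {"turn": [0, 0, 0], "dp": [0, -50, 0], "gripper": -0.3}, {"turn": [0, 0, 0], "dp": [0, -50, 0], "gripper": -0.3}, {"turn": [0, 0, 0], "dp": [0, -50, 0], "gripper": -0.3}, {"turn": [0, 0, 0], "dp": [0, -50, 0], "gripper": -0.3}, {"turn": [0, 0, 0], "dp": [0, 0, 0], "gripper": -0.3}]}}

```text
time_s: 52.3
eef_pos: [438.6, -346.8, 270.2]
orientation: [0.999, 0.05, -0.0, 0.001]
force: [-0.2, 0.4, -0.4]
opening: 59.7
gripper_force: 0.0
```

```bash
python3 - <<'E'
from h import *
t,s=snap("top"),snap("side")
print(env.state()["eef_pos"])
a=cv2.resize(t["img"][130:300,90:340],(800,544),interpolation=cv2.INTER_CUBIC)
cv2.imwrite("pics/end.png",a)
for n,P in (("cap",(440,88,145)),("bott board",(440,88,15))):print(n,proj(t,P).round(1),proj(s,P).round(1))
E
```

```text
[ 440.17598454 -341.77360101  270.24917599]
cap [211.  270.3] [306.1 244.1]
bott board [219.9 269.9] [304.3 278.7]
```

View pics/end.png

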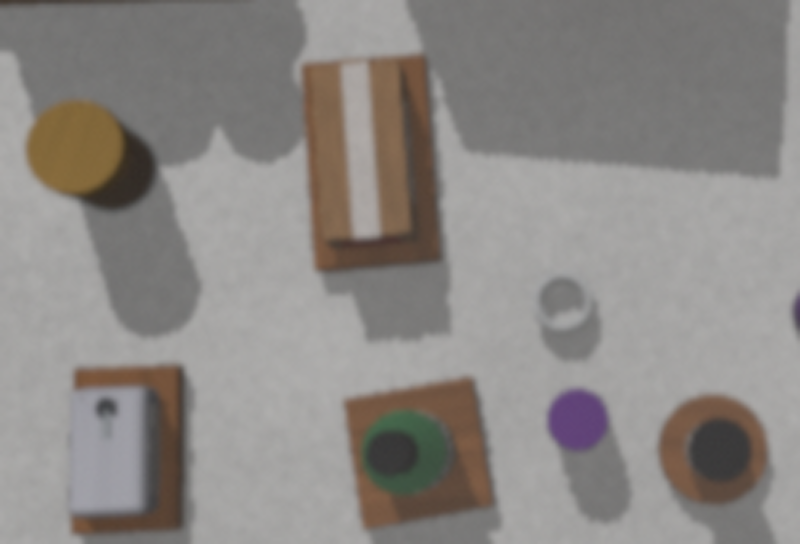

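The final top view shows all four goods upright in the middle of their boards: the bottle cap is at (213,272), where a centred upright bottle would show it, and the honey jar hasn't moved.

```bash
python3 -c "
from cell import env
print(env.finish_job())"
```

```text
the job is handed in; nothing more can be done
None
```

The job is handed in at about 52 s of the 128 s allowed: in the final top view the carton, tin, pot and bottle each stood upright in the middle of its own board, and the honey jar and look-alikes were left alone.

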